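# Sort the perished pump mounts by feel

## Task

Four rubber mounts off the water pump stand on the ledge and look alike, but two of them have perished and gone soft. Find those two by feel: press a mount's head straight down by about 4 mm (never more than 7 mm or 25 N, which would tear the rubber) and judge how hard it pushes back; stand the two soft ones upright in the open tub, leave the two firm ones standing where they are, and do not disturb the other things.

Things in the scene. Friction and masses are not known exactly. Their poses are not given: they have to be found in the camera images.
- mid_a (a point): pump mount, loose, about 140 g, upright on the ledge: 45 mm wide steel foot and black rubber belly up to 24 mm above its underside, then a 33 mm neck and a 36 mm flat steel head with a bolt hole. Free height 37 or 41 mm (no clue to its condition); all four look alike, any may be perished. This point: on its axis, 20 mm above its underside, z up. Carry it by the belly, which does not give sideways
- head_a: steel head plate of that mount; origin at the centre of its top face. Pressed down it sinks on the rubber, up to 10 mm, and springs back. Squeezed by 4 mm a sound mount pushes back with 12 to 13 N (about 3 N per mm), a perished one with only about 5 N (1.2 N per mm)
- mid_b (a point): pump mount, loose, about 140 g, upright on the ledge: 45 mm wide steel foot and black rubber belly up to 24 mm above its underside, then a 33 mm neck and a 36 mm flat steel head with a bolt hole. Free height 37 or 41 mm (no clue to its condition); all four look alike, any may be perished. This point: on its axis, 20 mm above its underside, z up. Carry it by the belly, which does not give sideways
- head_b: steel head plate of that mount; origin at the centre of its top face. Pressed down it sinks on the rubber, up to 10 mm, and springs back. Squeezed by 4 mm a sound mount pushes back with 12 to 13 N (about 3 N per mm), a perished one with only about 5 N (1.2 N per mm)
- mid_c (a point): pump mount, loose, about 140 g, upright on the ledge: 45 mm wide steel foot and black rubber belly up to 24 mm above its underside, then a 33 mm neck and a 36 mm flat steel head with a bolt hole. Free height 37 or 41 mm (no clue to its condition); all four look alike, any may be perished. This point: on its axis, 20 mm above its underside, z up. Carry it by the belly, which does not give sideways
- head_c: steel head plate of that mount; origin at the centre of its top face. Pressed down it sinks on the rubber, up to 10 mm, and springs back. Squeezed by 4 mm a sound mount pushes back with 12 to 13 N (about 3 N per mm), a perished one with only about 5 N (1.2 N per mm)
- mid_d (a point): pump mount, loose, about 140 g, upright on the ledge: 45 mm wide steel foot and black rubber belly up to 24 mm above its underside, then a 33 mm neck and a 36 mm flat steel head with a bolt hole. Free height 37 or 41 mm (no clue to its condition); all four look alike, any may be perished. This point: on its axis, 20 mm above its underside, z up. Carry it by the belly, which does not give sideways
- head_d: steel head plate of that mount; origin at the centre of its top face. Pressed down it sinks on the rubber, up to 10 mm, and springs back. Squeezed by 4 mm a sound mount pushes back with 12 to 13 N (about 3 N per mm), a perished one with only about 5 N (1.2 N per mm)
- tub: white plastic hinged-lid tub, fixed, open and empty, outside 170 mm along its x, 240 mm along its y, 68 mm tall; walls and floor 3.5 mm; origin at the centre of its underside. The grey lid, 180 mm long, is hinged along the +x wall and stands thrown back, 5 to 15 degrees past upright
- spray: pink spray bottle with a white trigger head, 76 mm across and 217 mm tall, standing; origin at the centre of its underside; a bystander, loose
- brush: black rubber-handled grout brush lying on its side, 185 mm long, 32 mm wide, 24 mm tall; origin under its middle, x along it; a bystander, loose
- funnel: white plastic funnel standing on its wide mouth, 112 mm across, 105 mm tall; origin at the centre of the mouth, on the ledge; a bystander, loose
- spanner: steel open-ended spanner lying flat, 150 mm long, up to 32 mm wide; origin under its middle, x along it; a bystander, loose
- tape: roll of white thread-seal tape lying flat, 58 mm across, 19 mm tall; origin at the centre of its underside; a bystander, loose
- bolt: steel hexagon bolt standing on its head, 21 mm across, 43 mm tall; origin at the centre of its underside; a bystander, loose
There are look-alikes about, which are no part of the job. Leave any purple or red look-alike of the part that bears mid_a alone. What is shaped like the part that bears mid_d but orange is not meant.

How it is judged (in metres and radians):
On the way, in this order (a step that is already met when the one before it is completed fails the run):
1. some mount has been squeezed by at least 2.5 mm for 0.2 s, to feel it ((z of head_a in the frame of mid_a below 0.0185 m or z of head_b in the frame of mid_b below 0.0145 m or z of head_c in the frame of mid_c below 0.0185 m or z of head_d in the frame of mid_d below 0.0145 m)), for 0.2 s.
2. a perished mount stands in the tub (((z of head_a in the frame of mid_a below 0.02084 m and (x of mid_a in the frame of tub between -0.08 and 0.08 m and y of mid_a in the frame of tub between -0.115 and 0.115 m and z of mid_a in the frame of tub between 0 and 0.066 m) and angle between mid_a's own z axis and vertical below 0.2 rad) or (z of head_b in the frame of mid_b below 0.01684 m and (x of mid_b in the frame of tub between -0.08 and 0.08 m and y of mid_b in the frame of tub between -0.115 and 0.115 m and z of mid_b in the frame of tub between 0 and 0.066 m) and angle between mid_b's own z axis and vertical below 0.2 rad) or (z of head_c in the frame of mid_c below 0.02084 m and (x of mid_c in the frame of tub between -0.08 and 0.08 m and y of mid_c in the frame of tub between -0.115 and 0.115 m and z of mid_c in the frame of tub between 0 and 0.066 m) and angle between mid_c's own z axis and vertical below 0.2 rad) or (z of head_d in the frame of mid_d below 0.01684 m and (x of mid_d in the frame of tub between -0.08 and 0.08 m and y of mid_d in the frame of tub between -0.115 and 0.115 m and z of mid_d in the frame of tub between 0 and 0.066 m) and angle between mid_d's own z axis and vertical below 0.2 rad))), for 0.2 s.
At the end, for the whole second after the job is handed in: both perished mounts (those whose own head settles them by over 0.16 mm: felt only by pressing) stand upright and at rest in the tub, middles below its rim; both sound ones stand on the ledge within 30 mm of where they began (upright: within 0.2 rad) (((z of head_a in the frame of mid_a below 0.02084 m and (x of mid_a in the frame of tub between -0.08 and 0.08 m and y of mid_a in the frame of tub between -0.115 and 0.115 m and z of mid_a in the frame of tub between 0 and 0.066 m) and angle between mid_a's own z axis and vertical below 0.2 rad) or (not (z of head_a in the frame of mid_a below 0.02084 m) and distance of mid_a from where it was at the start of the episode below 0.03 m and angle between mid_a's own z axis and vertical below 0.2 rad)) and ((z of head_b in the frame of mid_b below 0.01684 m and (x of mid_b in the frame of tub between -0.08 and 0.08 m and y of mid_b in the frame of tub between -0.115 and 0.115 m and z of mid_b in the frame of tub between 0 and 0.066 m) and angle between mid_b's own z axis and vertical below 0.2 rad) or (not (z of head_b in the frame of mid_b below 0.01684 m) and distance of mid_b from where it was at the start of the episode below 0.03 m and angle between mid_b's own z axis and vertical below 0.2 rad)) and ((z of head_c in the frame of mid_c below 0.02084 m and (x of mid_c in the frame of tub between -0.08 and 0.08 m and y of mid_c in the frame of tub between -0.115 and 0.115 m and z of mid_c in the frame of tub between 0 and 0.066 m) and angle between mid_c's own z axis and vertical below 0.2 rad) or (not (z of head_c in the frame of mid_c below 0.02084 m) and distance of mid_c from where it was at the start of the episode below 0.03 m and angle between mid_c's own z axis and vertical below 0.2 rad)) and ((z of head_d in the frame of mid_d below 0.01684 m and (x of mid_d in the frame of tub between -0.08 and 0.08 m and y of mid_d in the frame of tub between -0.115 and 0.115 m and z of mid_d in the frame of tub between 0 and 0.066 m) and angle between mid_d's own z axis and vertical below 0.2 rad) or (not (z of head_d in the frame of mid_d below 0.01684 m) and distance of mid_d from where it was at the start of the episode below 0.03 m and angle between mid_d's own z axis and vertical below 0.2 rad)) and linear speed of each of head_a, head_b, head_c, head_d below 0.02 m/s); the robot touches nothing.
It fails at once if a mount is squeezed by more than 7 mm (z of head_a in the frame of mid_a below 0.014 m or z of head_b in the frame of mid_b below 0.01 m or z of head_c in the frame of mid_c below 0.014 m or z of head_d in the frame of mid_d below 0.01 m).
It fails at once if a mount's head plate is pressed with more than 25 N (contact force between any of head_a, head_b, head_c, head_d and anything else above 25 N).
It fails at once if a bystander is moved by more than 40 mm (distance of any of spray, brush, funnel, spanner, tape, bolt from where it was at the start of the episode above 0.04 m).
It also fails if it takes over 69 s, if anything falls off the work surface, if the arm or the gripper's body presses on something with over 40 N, if the wrist force passes 120 N, or if a joint passes its speed limit or range.

## Robot

A 7-joint arm with a two-finger parallel gripper is mounted at the origin on the work surface. World frame = base frame: x ahead of the robot, y to its left, z up, the work surface at z = 0. Lengths are in mm, angles in rad, forces in N, time in s.
With the tool pointing down it reaches from about 400 to 875 mm from the base axis. Payload 4.4 kg.
Tool frame: the origin (TCP) lies at the very end of the fingers, on their centre line; the grasp point (between the pads) lies 19 mm behind it; z points along the fingers, y is the direction in which the jaws open and shut (so a half turn about z gives the same grasp; the last joint's range is limited). The gripper opens to 85 mm and grips with 20 to 120 N. Pads are 22 mm wide; open, the fingers measure 114 mm over their backs; the gripper's body (76 mm by 85 mm) begins 54 mm behind the grasp point. The pads swing forward as they close: fully open they stand 13 mm farther back than shut.
Start: joints at [-1.237, 0.628, 0.038, 1.517, -0.027, 0.996, -0.02], TCP at [252.98, 598.764, 231.313] pointing down, gripper open.
Joint ranges: [-3.06, 3.06], [-0.37, 2.12], [-1.25, 1.32], [0.18, 2.47], [-1.1, 4.24], [0.23, 1.98], [-2.94, 2.94]. Speed limits (rad/s): [2.57, 2.57, 3.14, 3.14, 3.14, 3.14, 3.14].

## Interface

Orientations are given as [roll, pitch, yaw] about the fixed x, y, z axes, in that order (R = Rz(yaw) Ry(pitch) Rx(roll)).
In Python, from cell import ctrl gives the robot as it stands. The module is installed in compiled form; this text tells all that it offers.
- The arm moves only by the shell command python3 -m jog 'ROWS'. ROWS is text: rows parted by semicolons, each of 7 numbers parted by spaces: the shift along the tool's x, y, z in mm, then the turn, a rotation vector about the tool's x, y, z in degrees, then the opening, from -1 (shut) to 1 (fully open). In form: x y z wx wy wz claw; .... A call has 1 to 8 rows; each row is the pose to reach, as a shift and turn from the pose commanded when the call began, along the tool's axes at that moment; what a row does not reach only later rows make up. A row lasts 1/8 s, in which the tool goes at most 62.5 mm and 10.7 degrees, less where a joint would pass 70% of its speed; a pose out of reach is approached as far as the arm can. A call with a gripper value outside its range is refused whole. The fingers move at their own pace and stop on an object; the grip force is fixed at half the most. Time passes only in rows, so rows that repeat a pose let the fingers close. It gives the time, the measured TCP pose, the force and the opening at its end, in the units of the state.
- ctrl.read_state(): the state, without advancing time (a new reading comes with each control period).
- ctrl.get_image(name): name is "side" or "top"; returns a dict with "image" (384x512x3 uint8, red, green, blue), "z_map" (384x512 float32, mm along the optical axis (not along the pixel's ray), 0 where there is no reading), "vertical_fov" (degrees; the focal length in pixels is half the picture's height over the tangent of half this angle, whatever the lens; pixels are square), "cx", "cy" (the principal point, pixels), "extrinsics" (4x4, takes a point from world to camera coordinates). Camera axes: x right, y down, z forward; pixel columns grow to the right and rows downward; lengths in mm; the calibration is good to about 2 mm. A picture is of the moment at which its call begins.
- ctrl.finish_job(): hands the job in, once; it reports no verdict.
The state is a dict: "clock": time; "qpos": joint angles; "qd": joint speeds; "tau": joint torques, N m; "eef_pos": TCP position; "tool_rot": TCP orientation; "force": force on the tool from outside, world axes, zero at the start; "torque": the same for the moment, N m; "width": finger opening in mm.
Only numpy, scipy, OpenCV 4.12 (cv2) and the standard library are available. Lean on these libraries where they do the work, as an engineer would, in place of code of your own. Each camera call takes 0.05 s, during which the arm holds its last target.

## Working session

There is one attempt and no reset: what is moved stays moved. The work goes in short steps, Python scripts to look and compute and a shell command to move; the robot and the scene stay as the last step left them, time stands still between calls to the robot, and variables do not carry over. Pictures are saved under pics/ and viewed, and the job is handed in when it is done.

```bash
mkdir -p pics
cat > h.py <<'E'
import numpy as np, cv2
from cell import ctrl
def grab(n,tag):
    d=ctrl.get_image(n)
    np.savez('pics/%s.npz'%tag,**{k:np.array(v) for k,v in d.items()})
    cv2.imwrite('pics/%s.png'%tag,cv2.cvtColor(d['image'],cv2.COLOR_RGB2BGR)); return d
def load(tag): return dict(np.load('pics/%s.npz'%tag))
def pts(d):
    h,w=d['z_map'].shape; f=h/2/np.tan(np.radians(float(d['vertical_fov']))/2)
    v,u=np.mgrid[:h,:w]; z=d['z_map']; E=d['extrinsics']
    p=np.stack([(u-d['cx'])*z/f,(v-d['cy'])*z/f,z],-1)
    return (p-E[:3,3])@E[:3,:3]
def ray(d,u,v,Z):
    h=384; f=h/2/np.tan(np.radians(float(d['vertical_fov']))/2);E=d['extrinsics']
    r=np.array([(u-d['cx'])/f,(v-d['cy'])/f,1.])@E[:3,:3]; c=-E[:3,3]@E[:3,:3]
    return c+r*(Z-c[2])/r[2]
E
python3 - <<'E'
from h import *
print({k:(np.round(v,3) if not isinstance(v,(int,float)) else v) for k,v in ctrl.read_state().items()})
for n in('top','side'):
    d=grab(n,n+'0'); print(d['vertical_fov'],d['cx'],d['cy'],np.round(d['extrinsics'],3).tolist())
    cv2.imwrite('pics/%s0b.png'%n,cv2.resize(cv2.imread('pics/%s0.png'%n),(800,600)))
E
```

```text
{'clock': 0.0, 'qpos': array([-1.237,  0.629,  0.038,  1.518, -0.027,  0.996, -0.02 ]), 'qd': array([ 0.   , -0.001, -0.001, -0.001, -0.001, -0.001,  0.   ]), 'tau': array([-0.0000e+00, -5.6342e+01,  1.2270e+00, -1.9344e+01,  1.1000e-02,
        1.1000e-02,  0.0000e+00]), 'eef_pos': array([252.742, 598.163, 230.39 ]), 'tool_rot': array([-3.14 ,  0.   ,  2.742]), 'force': array([-0.139, -0.249,  0.122]), 'torque': array([ 0.005, -0.015, -0.03 ]), 'width': 85.1692661417958}
52.307149303006156 264.68818262054236 195.5539551145975 [[0.004, -1.0, -0.026, 18.693], [-0.986, 0.0, -0.165, 605.253], [0.165, 0.027, -0.986, 925.257], [0.0, 0.0, 0.0, 1.0]]
53.15696465908285 258.6501479738043 195.581374313856 [[0.799, -0.601, 0.013, -462.779], [-0.464, -0.63, -0.623, 297.231], [0.383, 0.492, -0.782, 714.54], [0.0, 0.0, 0.0, 1.0]]
```

View pics/top0b.png

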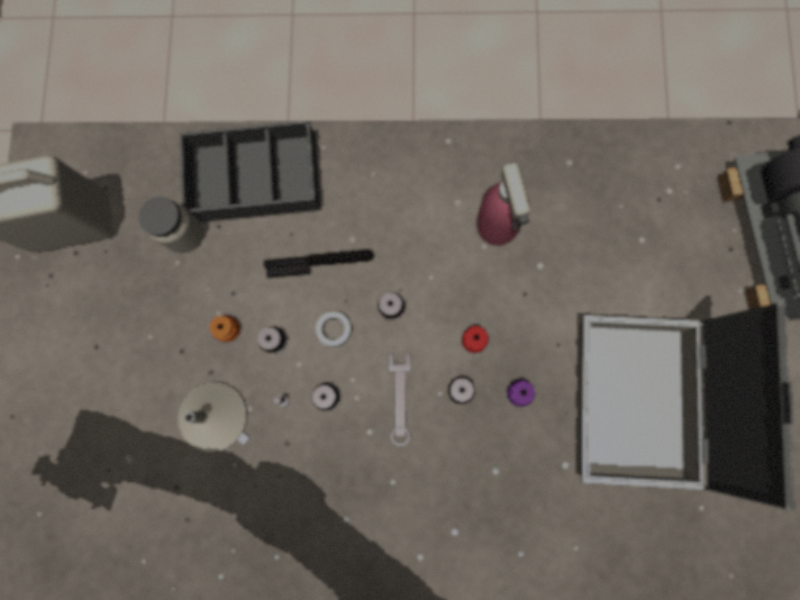

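View pics/side0b.png

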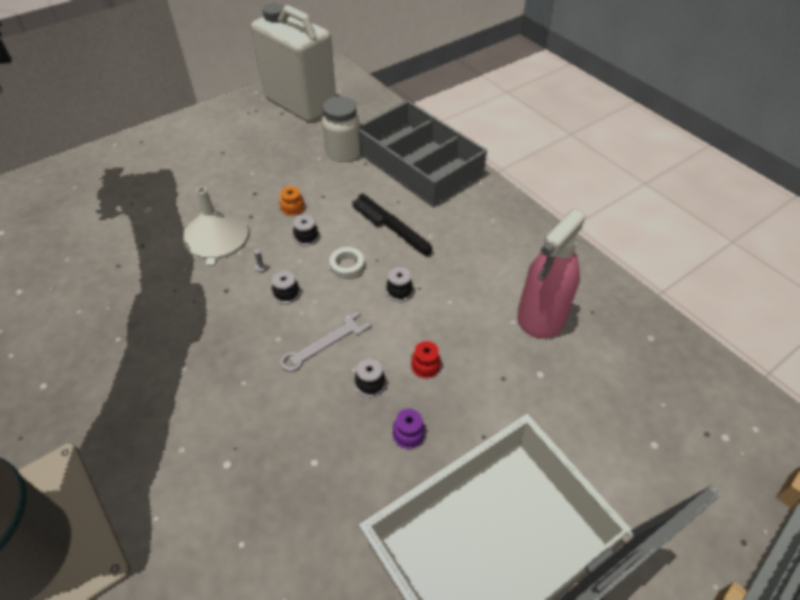

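The top view (800x600) shows four steel-headed mounts at about (391,304), (271,339), (325,396) and (461,389). The orange one at (224,328), the red at (475,338) and the purple at (521,392) are the look-alikes. The tub is on the right, lid side away at its right wall. I'll measure next.

Run:
```python
from h import *
for n,ss in (('top',{'P':(391,304),'Q':(271,339),'R':(325,396),'S':(461,389),'org':(224,328),'red':(475,338),'pur':(521,392),'tape':(333,329),'bolt':(282,399)}),('side',{'P':(399,276),'Q':(305,222),'R':(284,280),'S':(370,370)})):
    d=load(n+'0'); P=pts(d); im=d['image'].astype(int)
    for k,(u,v) in ss.items():
        u=u*.64;v=v*.64
        r=14
        v0,u0=int(v)-r,int(u)-r
        w=P[v0:v0+2*r,u0:u0+2*r]; c=im[v0:v0+2*r,u0:u0+2*r]
        m=(w[...,2]>29)&(w[...,2]<50)
        q=w[m]; hi=np.percentile(q[:,2],90) if len(q) else 0
        mm=(np.abs(w[...,2]-hi)<3)
        q=w[mm]
        # contour-based circle centre of top face
        cen=(q.min(0)+q.max(0))/2 if len(q) else 0
        print(n,k,mm.sum(),'hi',round(hi,1),'mean',np.round(q.mean(0),1),'mid',np.round(cen,1),'ext',np.round(np.ptp(q,0),1))
d=load('top0');P=pts(d)
np.set_printoptions(suppress=True)
print('table z',[np.round(P[int(v*.64),int(u*.64)],1) for u,v in((440,450),(300,500),(560,280))])
for u,v in((585,318),(702,318),(585,484),(704,486),(640,400),(645,320),(640,487),(585,400),(702,400),(498,225),(520,190)): print((u,v),np.round(P[int(v*.64),int(u*.64)],1))
```

```text
top P 109 hi 42.2 mean [612.1  59.4  40.9] mid [612.1  58.6  41.7] ext [33.4 33.   5. ]
top Q 108 hi 38.0 mean [554.9 256.7  36.7] mid [554.2 255.6  37.7] ext [33.1 33.7  5.4]
top R 118 hi 37.6 mean [462.  164.2  36.4] mid [462.  164.1  37.3] ext [32.  32.9  5.3]
top S 95 hi 42.1 mean [473.4 -53.6  40.8] mid [473.6 -55.   41.8] ext [34.2 34.3  5.4]
top org 104 hi 38.5 mean [574.1 335.6  37.1] mid [574.4 335.4  38.3] ext [33.3 33.2  5.5]
top red 93 hi 42.3 mean [557.4 -78.6  40.9] mid [556.5 -79.3  41.9] ext [32.8 32.6  5.1]
top pur 87 hi 42.8 mean [ 469.2 -151.7   41.6] mid [ 470.2 -151.6   42.2] ext [31.6 32.   4.7]
top tape 453 hi 0 mean [ 5.774e+02  1.580e+02 -5.000e-01] mid [577.  158.5  -0. ] ext [71.9 73.1  5.9]
top bolt 11 hi 42.4 mean [456.1 237.3  41.4] mid [456.6 237.6  41.8] ext [7.3 7.8 3.7]
side P 117 hi 42.3 mean [611.2  58.4  41.1] mid [611.3  59.4  41.6] ext [34.9 35.3  4.4]
side Q 93 hi 38.4 mean [553.7 254.7  37. ] mid [554.5 254.4  37.5] ext [34.4 37.5  4.2]
side R 108 hi 38.5 mean [461.5 162.6  37.3] mid [462.1 163.4  37.7] ext [34.5 35.3  4.4]
side S 158 hi 42.5 mean [473.4 -56.5  41.2] mid [473.3 -56.   41.9] ext [34.6 34.7  4.8]
table z [array([ 444.6,   -6.3, 1012.4]), array([297.6, 202. ,   0.3]), array([ 658.6, -224.9,   -4.7])]
(585, 318) [ 584.2 -246.2   66.1]
(702, 318) [ 593.8 -455.1    1.1]
(585, 484) [ 327.7 -251.5    1.9]
(704, 486) [ 332.1 -409.4   67.9]
(640, 400) [ 458.1 -344.8    2.2]
(645, 320) [ 582.1 -338.3   63.9]
(640, 487) [ 323.2 -338.3   -1.2]
(585, 400) [ 456.9 -240.8   66.7]
(702, 400) [ 458.6 -447.5   -4.2]
(498, 225) [ 719.  -108.1  113. ]
(520, 190) [ 737.9 -127.   216.3]
```

```bash
python3 -m jog '-411 -199 80 0 0 67 -1; -411 -199 80 0 0 67 -1; -411 -199 80 0 0 67 -1; -411 -199 80 0 0 67 -1; -411 -199 80 0 0 67 -1; -411 -199 80 0 0 67 -1; -411 -199 80 0 0 67 -1; -411 -199 80 0 0 67 -1'
cat >> h.py <<'E'
from scipy.spatial.transform import Rotation as Ro
def rel(x,y,z,yaw=np.pi/2):
    s=ctrl.read_state(); R=Ro.from_euler('xyz',s['tool_rot']); T=Ro.from_euler('xyz',[np.pi,0,yaw])
    p=np.array(s['eef_pos'])
    print('t',round(s['clock'],2),'tcp',np.round(p,1),'rpy',np.round(s['tool_rot'],3),'F',np.round(s['force'],1),'w',round(s['width'],1))
    print(' rel',np.round(R.inv().apply(np.array([x,y,z])-p),1),np.round(np.degrees((R.inv()*T).as_rotvec()),1))
E
python3 -c "
from h import *
rel(554.5,255,50); print(ctrl.read_state()['qpos'])
d=load('top0');P=pts(d)
im=cv2.cvtColor(d['image'],cv2.COLOR_RGB2GRAY)
m=(im<60); m[140:185,160:245]&=True
w=P[155:180,165:245][im[155:180,165:245]<45]; print('brush',np.percentile(w,[2,98],axis=0))
"
```

```text
clock: 1.1
eef_pos: [556.3, 250.6, 150.5]
tool_rot: [3.141, 0.003, 1.567]
force: [-1.0, 1.0, 0.1]
width: -0.1
t 1.1 tcp [556.3 250.6 150.5] rpy [3.141e+00 3.000e-03 1.567e+00] F [-1.   1.   0.1] w -0.1
 rel [  4.7  -1.9 100.4] [ 0.   0.2 -0.2]
[-0.66327101  0.68731967  0.31455417  1.71720655 -0.27801562  0.78212221
 -0.22121668]
brush [[664.05088743  95.94981246  14.20168403]
 [701.65996781 264.32820297  26.2059681 ]]
```

```bash
python3 -m jog '4 -2 50 0 0 0 -1; 4 -2 95 0 0 0 -1; 4 -2 106 0 0 0 -1; 4 -2 106 0 0 0 -1; 4 -2 106 0 0 0 -1'
python3 -c "
from h import *
rel(554.5,255,37)"
```

```text
clock: 1.72
eef_pos: [553.5, 260.0, 47.1]
tool_rot: [3.139, -0.001, 1.572]
force: [0.2, -0.2, 0.4]
width: 0.3
t 1.73 tcp [553.5 260.   47.1] rpy [ 3.139e+00 -1.000e-03  1.572e+00] F [ 0.2 -0.2  0.4] w 0.3
 rel [-5.   1.  10.1] [ 0.2 -0.1  0.1]
```

```bash
python3 -m jog '-5 1 7 0 0 0 -1; -5 1 9 0 0 0 -1; -5 1 9 0 0 0 -1'
python3 -c "
from h import *
rel(554.5,255,33)"
```

```text
clock: 2.1
eef_pos: [553.5, 253.8, 36.6]
tool_rot: [3.141, 0.0, 1.572]
force: [-0.4, -0.5, 1.7]
width: -0.5
t 2.1 tcp [553.5 253.8  36.6] rpy [3.141 0.    1.572] F [-0.4 -0.5  1.7] w -0.5
 rel [1.2 1.  3.6] [0.  0.  0.1]
```

```bash
python3 -m jog '1 1 2 0 0 0 -1; 1 1 3.5 0 0 0 -1; 1 1 3.5 0 0 0 -1; 1 1 3.5 0 0 0 -1'
python3 -c "
from h import *
rel(554.5,255,33)"
```

```text
clock: 2.6
eef_pos: [553.7, 254.3, 33.7]
tool_rot: [-3.14, 0.001, 1.572]
force: [-3.2, -3.0, 10.6]
width: 0.1
t 2.6 tcp [553.7 254.3  33.7] rpy [-3.140e+00  1.000e-03  1.572e+00] F [-3.2 -3.  10.6] w 0.1
 rel [0.7 0.8 0.7] [-0.1  0.1  0.1]
```

Q is firm (about 3 N/mm). Next is R.

```bash
python3 -m jog '0 0 -45 0 0 0 -1; -45 -46 -45 0 0 0 -1; -90 -92 -45 0 0 0 -1; -90 -92 -15 0 0 0 -1; -90 -92 -8 0 0 0 -1; -90 -92 -8 0 0 0 -1'
python3 -c "
from h import *
rel(462,163.9,37)"
```

```text
clock: 3.35
eef_pos: [463.0, 166.2, 40.6]
tool_rot: [3.141, -0.001, 1.573]
force: [-0.4, -0.2, -0.1]
width: 0.5
t 3.35 tcp [463.  166.2  40.6] rpy [ 3.141e+00 -1.000e-03  1.573e+00] F [-0.4 -0.2 -0.1] w 0.5
 rel [-2.3 -1.   3.6] [ 0.  -0.   0.1]
```

```bash
python3 -m jog '-2 -1 4 0 0 0 -1; -2 -1 5 0 0 0 -1; -2 -1 5 0 0 0 -1'
python3 -c "
from h import *
rel(462,163.9,33)"
python3 -m jog '0 0 2.5 0 0 0 -1; 0 0 2.5 0 0 0 -1; 0 0 2.5 0 0 0 -1'
python3 -c "
from h import *
rel(462,163.9,33)"
```

```text
clock: 3.72
eef_pos: [461.8, 163.7, 36.0]
tool_rot: [3.141, -0.0, 1.573]
force: [0.3, 1.3, 1.1]
width: -0.1
t 3.73 tcp [461.8 163.7  36. ] rpy [ 3.141 -0.     1.573] F [0.3 1.3 1.1] w -0.1
 rel [0.2 0.2 3. ] [ 0.1 -0.   0.1]
clock: 4.1
eef_pos: [461.8, 163.6, 33.6]
tool_rot: [3.14, -0.001, 1.572]
force: [1.0, 0.9, 3.9]
width: -0.4
t 4.1 tcp [461.8 163.6  33.6] rpy [ 3.140e+00 -1.000e-03  1.572e+00] F [1.  0.9 3.9] w -0.4
 rel [0.3 0.2 0.6] [ 0.1 -0.   0.1]
```

R is soft (about 1.2 N/mm). Next is P.

```bash
python3 -m jog '0 0 -45 0 0 0 -1; -35 50 -45 0 0 0 -1; -70 100 -45 0 0 0 -1; -104.5 150 -45 0 0 0 -1; -104.5 150 -18 0 0 0 -1; -104.5 150 -11 0 0 0 -1; -104.5 150 -11 0 0 0 -1'
python3 -c "
from h import *
rel(612,59,40)"
```

```text
clock: 4.97
eef_pos: [609.7, 59.9, 43.5]
tool_rot: [-3.138, -0.0, 1.573]
force: [0.1, 0.1, -0.4]
width: -0.1
t 4.97 tcp [609.7  59.9  43.5] rpy [-3.138 -0.     1.573] F [ 0.1  0.1 -0.4] w -0.1
 rel [-0.9  2.3  3.5] [-0.2 -0.   0.1]
```

```bash
python3 -m jog '-1 2 3 0 0 0 -1; -1 2 3.5 0 0 0 -1; -1 2 3.5 0 0 0 -1'
python3 -c "
from h import *
rel(612,59,37)"
python3 -m jog '0 0 2.5 0 0 0 -1; 0 0 2.5 0 0 0 -1; 0 0 2.5 0 0 0 -1'
python3 -c "
from h import *
rel(612,59,37)"
```

```text
clock: 5.35
eef_pos: [613.5, 58.3, 41.2]
tool_rot: [3.141, -0.0, 1.573]
force: [0.1, -0.1, -1.3]
width: -0.1
t 5.35 tcp [613.5  58.3  41.2] rpy [ 3.141 -0.     1.573] F [ 0.1 -0.1 -1.3] w -0.1
 rel [ 0.7 -1.5  4.2] [ 0.  -0.   0.1]
clock: 5.72
eef_pos: [613.7, 58.3, 38.6]
tool_rot: [3.141, -0.0, 1.572]
force: [0.1, 0.6, 2.6]
width: -0.2
t 5.72 tcp [613.7  58.3  38.6] rpy [ 3.141 -0.     1.572] F [0.1 0.6 2.6] w -0.2
 rel [ 0.7 -1.7  1.6] [ 0.  -0.   0.1]
```

```bash
python3 -m jog '0 0 1.5 0 0 0 -1; 0 0 1.5 0 0 0 -1; 0 0 1.5 0 0 0 -1'
python3 -c "
from h import *
rel(473.4,-55.5,37)"
```

```text
clock: 6.1
eef_pos: [613.7, 58.3, 37.0]
tool_rot: [3.141, -0.0, 1.573]
force: [-1.2, 1.5, 4.9]
width: -0.1
t 6.1 tcp [613.7  58.3  37. ] rpy [ 3.141 -0.     1.573] F [-1.2  1.5  4.9] w -0.1
 rel [-1.136e+02 -1.405e+02 -1.000e-01] [ 0.  -0.   0.1]
```

P is soft (4.9 N at 4 mm). There's time to check S as well.

```bash
python3 -m jog '0 0 -45 0 0 0 -1; -38 -47 -45 0 0 0 -1; -76 -94 -45 0 0 0 -1; -113.5 -140.5 -45 0 0 0 -1; -113.5 -140.5 -16 0 0 0 -1; -113.5 -140.5 -9 0 0 0 -1; -113.5 -140.5 -9 0 0 0 -1;  -113.5 -140.5 -9 0 0 0 -1'
python3 -c "
from h import *
rel(473.4,-55.5,40)"
```

```text
clock: 7.1
eef_pos: [473.9, -55.2, 46.1]
tool_rot: [3.141, 0.0, 1.574]
force: [-0.1, -0.6, -0.3]
width: -0.0
t 7.1 tcp [473.9 -55.2  46.1] rpy [3.141 0.    1.574] F [-0.1 -0.6 -0.3] w -0.0
 rel [-0.3 -0.5  6.1] [0.1 0.  0.2]
```

```bash
python3 -m jog '0 0 5 0 0 0 -1; 0 0 6 0 0 0 -1; 0 0 6 0 0 0 -1'
python3 -c "
from h import *
rel(473.4,-55.5,37)"
python3 -m jog '0 0 2.5 0 0 0 -1; 0 0 2.5 0 0 0 -1; 0 0 2.5 0 0 0 -1'
python3 -c "
from h import *
rel(473.4,-55.5,37)"
```

```text
clock: 7.48
eef_pos: [473.9, -55.4, 40.1]
tool_rot: [3.14, -0.0, 1.573]
force: [1.4, 2.1, 2.4]
width: 0.1
t 7.47 tcp [473.9 -55.4  40.1] rpy [ 3.14  -0.     1.573] F [1.4 2.1 2.4] w 0.1
 rel [-0.1 -0.5  3.1] [ 0.1 -0.   0.1]
clock: 7.85
eef_pos: [473.9, -55.4, 38.0]
tool_rot: [3.14, -0.0, 1.573]
force: [-0.1, 1.7, 9.2]
width: -0.4
t 7.85 tcp [473.9 -55.4  38. ] rpy [ 3.14  -0.     1.573] F [-0.1  1.7  9.2] w -0.4
 rel [-0.1 -0.5  1. ] [ 0.1 -0.   0.1]
```

S is firm, so the soft ones are R and P. Next I grasp P with the jaws along world x, partly open.

```bash
python3 -m jog '0 0 -50 0 0 0 -1; 38 46 -50 0 0 0 0.46; 76 92 -50 0 0 0 0.46; 114 138 -50 0 0 0 0.46; 114 138 -50 0 0 0 0.46; 114 138 -50 0 0 0 0.46; 114 138 -50 0 0 0 0.46'
python3 -c "
from h import *
rel(612,59,3)"
```

```text
clock: 8.72
eef_pos: [609.5, 56.8, 87.0]
tool_rot: [-3.14, 0.001, 1.57]
force: [-0.8, -0.7, -0.0]
width: 62.6
t 8.72 tcp [609.5  56.8  87. ] rpy [-3.14e+00  1.00e-03  1.57e+00] F [-0.8 -0.7 -0. ] w 62.6
 rel [ 2.3  2.7 84. ] [-0.1  0.1 -0. ]
```

```bash
python3 -m jog '2.3 2.7 0 0 0 0 0.46; 2.3 2.7 30 0 0 0 0.46; 2.3 2.7 55 0 0 0 0.46; 2.3 2.7 75 0 0 0 0.46; 2.3 2.7 83 0 0 0 0.46;2.3 2.7 83 0 0 0 0.46; 2.3 2.7 83 0 0 0 0.46'
python3 -c "
from h import *
rel(612,59,3)"
```

```text
clock: 9.6
eef_pos: [614.4, 60.8, 5.1]
tool_rot: [3.14, -0.0, 1.572]
force: [-0.4, 0.6, -0.3]
width: 62.4
t 9.6 tcp [614.4  60.8   5.1] rpy [ 3.14  -0.     1.572] F [-0.4  0.6 -0.3] w 62.4
 rel [-1.8 -2.4  2.1] [ 0.1 -0.   0.1]
```

```bash
python3 -m jog '-2 -2 2 0 0 0 0.46; -2 -2 2 0 0 0 -1; -2 -2 2 0 0 0 -1; -2 -2 2 0 0 0 -1; -2 -2 2 0 0 0 -1; -2 -2 2 0 0 0 -1'
python3 -c "
from h import *
rel(612,59,120)"
```

```text
clock: 10.35
eef_pos: [611.7, 58.6, 3.0]
tool_rot: [3.141, 0.0, 1.572]
force: [-2.2, -0.4, 5.6]
width: 43.3
t 10.35 tcp [611.7  58.6   3. ] rpy [3.141 0.    1.572] F [-2.2 -0.4  5.6] w 43.3
 rel [   0.4    0.3 -117. ] [0.  0.  0.1]
```

```bash
python3 -m jog '0 0 -40 0 0 0 -1; 0 0 -80 0 0 0 -1; 0 0 -117 0 0 0 -1; 0 0 -117 0 0 0 -1'
python3 -c "
from h import *
rel(500,-320,120)
d=grab('side','s1');cv2.imwrite('pics/s1b.png',cv2.resize(cv2.imread('pics/s1.png'),(800,600)))"
```

```text
clock: 10.85
eef_pos: [613.8, 59.0, 122.1]
tool_rot: [3.136, -0.001, 1.572]
force: [0.7, 0.5, -1.7]
width: 43.0
t 10.85 tcp [613.8  59.  122.1] rpy [ 3.136e+00 -1.000e-03  1.572e+00] F [ 0.7  0.5 -1.7] w 43.0
 rel [-378.8 -114.4    1.2] [ 0.3 -0.   0.1]
```

View pics/s1b.png

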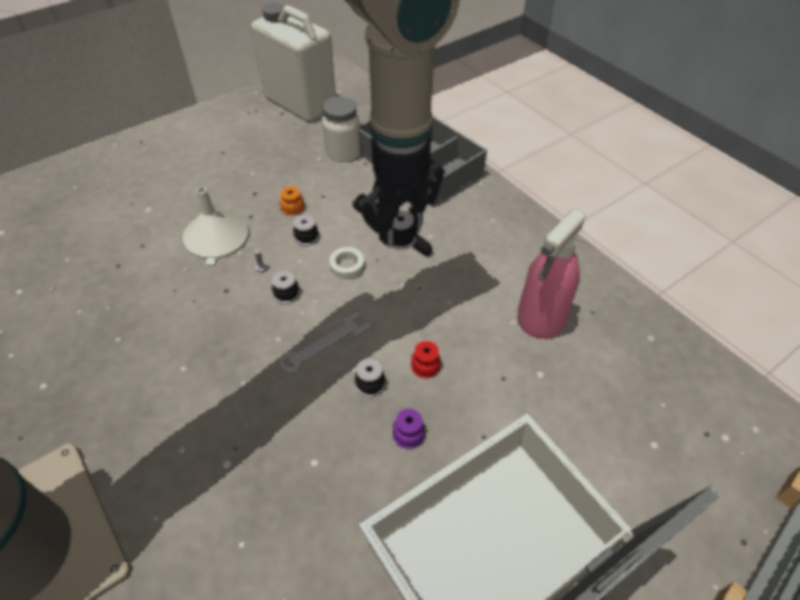

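The mount is held upright in the jaws at (400,228), and the others are unmoved. Next I carry it to the tub.

```bash
python3 -m jog '-30 -10 -10 0 0 0 -1; -80 -25 -10 0 0 0 -1; -135 -42 -10 0 0 0 -1; -190 -58 -10 0 0 0 -1; -245 -75 -10 0 0 0 -1; -300 -91 -10 0 0 0 -1; -350 -106 -10 0 0 0 -1; -378 -114 -10 0 0 0 -1'
python3 -m jog '0 0 0 0 0 0 -1; 0 0 0 0 0 0 -1'
python3 -c "
from h import *
rel(500,-320,8)
d=grab('top','t2');cv2.imwrite('pics/t2b.png',cv2.resize(cv2.imread('pics/t2.png'),(800,600)))"
```

```text
clock: 11.9
eef_pos: [495.4, -322.3, 127.5]
tool_rot: [-3.138, -0.0, 1.568]
force: [0.3, 0.3, -1.8]
width: 43.2
clock: 12.15
eef_pos: [498.0, -317.5, 127.9]
tool_rot: [-3.14, -0.003, 1.573]
force: [0.5, 0.0, -2.1]
width: 43.2
t 12.15 tcp [ 498.  -317.5  127.9] rpy [-3.140e+00 -3.000e-03  1.573e+00] F [ 0.5  0.  -2.1] w 43.2
 rel [ -2.8   2.3 119.9] [-0.1 -0.1  0.1]
```

View pics/t2b.png

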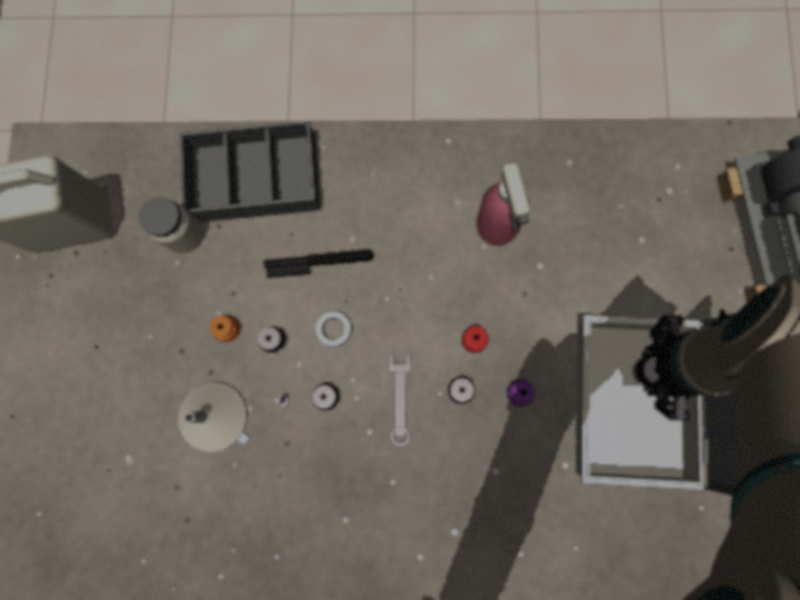

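```bash
python3 -c "
from h import *
d=grab('side','s2');cv2.imwrite('pics/s2b.png',cv2.resize(cv2.imread('pics/s2.png'),(800,600)))
P=pts(load('t2'))
for u,v in((690,360),(720,350),(745,335),(770,310),(785,290),(740,380),(760,420),(780,460),(720,420)): print(u,v,np.round(P[int(v*.64),int(u*.64)],0))
P=pts(load('top0'))
for u,v in((720,400),(750,400),(775,400),(785,400)): print('lid',u,v,np.round(P[int(v*.64),int(u*.64)],0))
print(ctrl.read_state()['qpos'])
"
```

```text
690 360 [ 496. -281.  357.]
720 350 [ 496. -260.  469.]
745 335 [ 506. -267.  500.]
770 310 [ 525. -283.  512.]
785 290 [ 543. -302.  504.]
740 380 [ 466. -240.  542.]
760 420 [ 439. -212.  618.]
780 460 [ 418. -194.  669.]
720 420 [ 430. -424.  102.]
lid 720 400 [ 457. -427.  101.]
lid 750 400 [ 456. -436.  171.]
lid 775 400 [ 456. -442.  220.]
lid 785 400 [ 456. -439.  246.]
[ 0.39051818  0.68281044  0.20557399  1.78509602 -0.20402141  0.69627425
  0.71270323]
```

View pics/s2b.png

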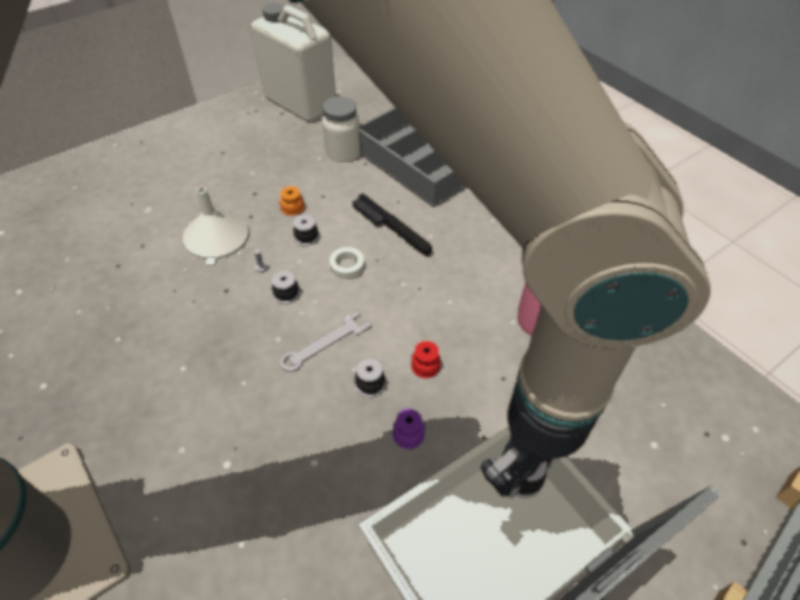

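The held mount sits over the tub, with the wrist well clear of the lid (lid at y < -420). Next I lower it.

```bash
python3 -m jog '0 0 40 0 0 0 -1; 0 0 80 0 0 0 -1; 0 0 105 0 0 0 -1; 0 0 114 0 0 0 -1; 0 0 117 0 0 0 -1; 0 0 117 0 0 0 -1; 0 0 117 0 0 0 -1'
python3 -c "
from h import *
rel(500,-320,7)"
```

```text
clock: 13.12
eef_pos: [498.9, -319.6, 13.3]
tool_rot: [3.14, 0.001, 1.573]
force: [0.4, 0.1, -1.0]
width: 43.0
t 13.12 tcp [ 498.9 -319.6   13.3] rpy [3.140e+00 1.000e-03 1.573e+00] F [ 0.4  0.1 -1. ] w 43.0
 rel [-0.4  1.1  6.3] [0.1 0.1 0.1]
```

```bash
python3 -m jog '0 0 3 0 0 0 -1; 0 0 5 0 0 0 -1; 0 0 6 0 0 0 -1; 0 0 6 0 0 0 -1'
python3 -c "
from h import *
rel(500,-320,7)"
```

```text
clock: 13.62
eef_pos: [498.1, -319.3, 6.5]
tool_rot: [-3.142, -0.0, 1.572]
force: [-1.2, 0.1, 3.1]
width: 43.2
t 13.62 tcp [ 498.1 -319.3    6.5] rpy [-3.142 -0.     1.572] F [-1.2  0.1  3.1] w 43.2
 rel [-0.7  1.9 -0.5] [-0.  -0.   0.1]
```

```bash
python3 -m jog '0 0 0 0 0 0 0.46; 0 0 0 0 0 0 0.46; 0 0 0 0 0 0 0.46; 0 0 -5 0 0 0 0.46; 0 0 -40 0 0 0 0.46; 0 0 -80 0 0 0 0.46; 0 0 -120 0 0 0 0.46; 0 0 -120 0 0 0 0.46'
python3 -c "
from h import *
rel(462,163.9,90)"
```

```text
clock: 14.62
eef_pos: [500.2, -320.8, 129.9]
tool_rot: [3.136, 0.004, 1.572]
force: [-0.4, 0.0, -0.6]
width: 62.6
t 14.62 tcp [ 500.2 -320.8  129.9] rpy [3.136 0.004 1.572] F [-0.4  0.  -0.6] w 62.6
 rel [484.9 -37.7  37.8] [0.3 0.2 0.1]
```

```bash
python3 -m jog '60 -5 0 0 0 0 0.46; 120 -10 0 0 0 0 0.46; 180 -14 0 0 0 0 0.46; 240 -19 0 0 0 0 0.46; 300 -24 0 0 0 0 0.46; 360 -28 10 0 0 0 0.46; 420 -33 20 0 0 0 0.46; 470 -37 30 0 0 0 0.46'
python3 -m jog '12 0 5 0 0 0 0.46; 12 0 5 0 0 0 0.46; 12 0 5 0 0 0 0.46'
python3 -c "
from h import *
rel(462,163.9,3)
d=grab('top','t3');P=pts(d);cv2.imwrite('pics/t3b.png',cv2.resize(cv2.imread('pics/t3.png'),(800,600)))
w=P[195:320,370:455].reshape(-1,3); m=(w[:,2]>25)&(w[:,2]<55)&(w[:,1]>-395)&(w[:,1]<-260)&(w[:,0]>350)&(w[:,0]<560); print(m.sum(),np.round([w[m].min(0),w[m].max(0)],1))
"
```

```text
clock: 15.62
eef_pos: [459.4, 153.0, 95.4]
tool_rot: [-3.141, 0.0, 1.574]
force: [0.2, 0.1, 0.1]
width: 62.0
clock: 16.0
eef_pos: [460.7, 160.5, 91.4]
tool_rot: [-3.142, 0.001, 1.57]
force: [0.2, 0.4, -0.9]
width: 62.6
t 16.0 tcp [460.7 160.5  91.4] rpy [-3.142e+00  1.000e-03  1.570e+00] F [ 0.2  0.4 -0.9] w 62.6
 rel [ 3.5  1.3 88.3] [-0.   0.1 -0.1]
215 [[ 477.3 -336.6   25.1]
 [ 517.  -297.3   48.1]]
```

View pics/t3b.png

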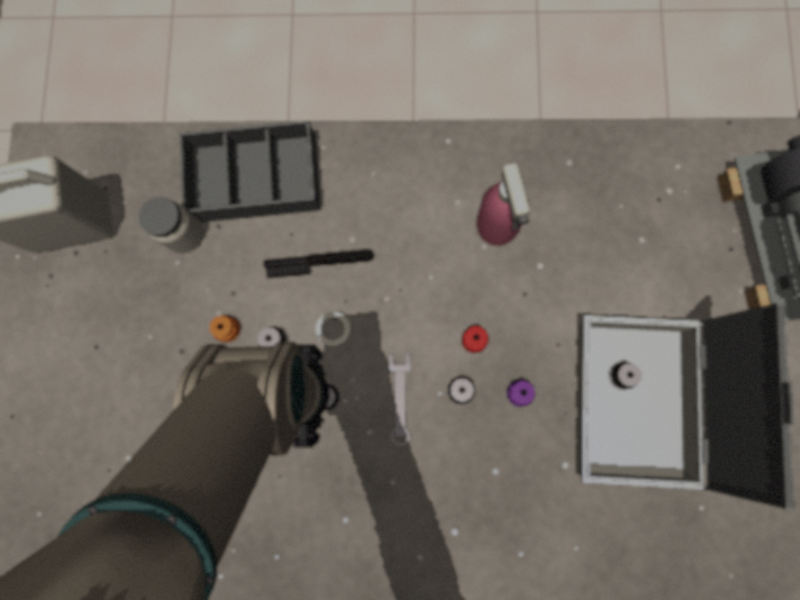

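The first mount stands upright in the tub at (627,374), with its top at about 45 mm as expected. Next I grasp R.

```bash
python3 -m jog '3.5 1.3 0 0 0 0 0.46; 3.5 1.3 30 0 0 0 0.46; 3.5 1.3 60 0 0 0 0.46; 3.5 1.3 78 0 0 0 0.46; 3.5 1.3 86 0 0 0 0.46;3.5 1.3 86 0 0 0 0.46; 3.5 1.3 86 0 0 0 0.46'
python3 -c "
from h import *
rel(462,163.9,3)"
```

```text
clock: 16.92
eef_pos: [462.3, 166.2, 6.0]
tool_rot: [3.14, -0.0, 1.572]
force: [0.2, 0.0, 0.2]
width: 62.1
t 16.93 tcp [462.3 166.2   6. ] rpy [ 3.14  -0.     1.572] F [0.2 0.  0.2] w 62.1
 rel [-2.3 -0.3  3. ] [ 0.1 -0.   0.1]
```

```bash
python3 -m jog '-2 0 2 0 0 0 0.46; -2 0 2 0 0 0 -1; -2 0 2 0 0 0 -1; -2 0 2 0 0 0 -1; -2 0 2 0 0 0 -1; -2 0 -40 0 0 0 -1; -2 0 -90 0 0 0 -1; -2 0 -126 0 0 0 -1'
python3 -m jog '0 0 0 0 0 0 -1; 0 0 0 0 0 0 -1'
python3 -c "
from h import *
rel(420,-320,125)"
```

```text
clock: 17.92
eef_pos: [461.9, 164.2, 133.1]
tool_rot: [3.141, -0.001, 1.572]
force: [-0.2, 0.5, -0.8]
width: 43.1
clock: 18.18
eef_pos: [461.0, 164.2, 130.7]
tool_rot: [-3.14, 0.0, 1.573]
force: [0.1, 0.0, -2.0]
width: 43.0
t 18.18 tcp [461.  164.2 130.7] rpy [-3.14   0.     1.573] F [ 0.1  0.  -2. ] w 43.0
 rel [-484.1  -41.9    5.8] [-0.1  0.   0.1]
```

```bash
python3 -m jog '-40 -4 0 0 0 0 -1; -100 -10 0 0 0 0 -1; -160 -16 0 0 0 0 -1; -220 -22 0 0 0 0 -1; -280 -28 0 0 0 0 -1; -340 -34 0 0 0 0 -1; -400 -40 0 0 0 0 -1; -450 -46 0 0 0 0 -1'
python3 -m jog '-34 -4 0 0 0 0 -1; -34 -4 0 0 0 0 -1; -34 -4 0 0 0 0 -1'
python3 -c "
from h import *
rel(412,-320,7)"
```

```text
clock: 19.18
eef_pos: [414.9, -287.9, 129.6]
tool_rot: [-3.139, -0.001, 1.571]
force: [1.2, 0.4, -2.0]
width: 43.1
clock: 19.55
eef_pos: [411.7, -318.5, 129.8]
tool_rot: [-3.139, -0.003, 1.573]
force: [-0.5, 0.6, -1.5]
width: 42.9
t 19.55 tcp [ 411.7 -318.5  129.8] rpy [-3.139e+00 -3.000e-03  1.573e+00] F [-0.5  0.6 -1.5] w 42.9
 rel [ -1.8   0.6 122.8] [-0.1 -0.2  0.1]
```

```bash
python3 -m jog '0 0 40 0 0 0 -1; 0 0 80 0 0 0 -1; 0 0 105 0 0 0 -1; 0 0 115 0 0 0 -1; 0 0 118 0 0 0 -1; 0 0 118 0 0 0 -1; 0 0 118 0 0 0 -1'
python3 -c "
from h import *
rel(412,-320,7)"
```

```text
clock: 20.42
eef_pos: [413.1, -320.2, 14.2]
tool_rot: [3.14, 0.001, 1.573]
force: [-0.1, -0.3, -1.5]
width: 43.1
t 20.43 tcp [ 413.1 -320.2   14.2] rpy [3.140e+00 1.000e-03 1.573e+00] F [-0.1 -0.3 -1.5] w 43.1
 rel [ 0.3 -1.1  7.2] [0.1 0.1 0.1]
```

```bash
python3 -m jog '0 0 4 0 0 0 -1; 0 0 6 0 0 0 -1; 0 0 7 0 0 0 -1; 0 0 7 0 0 0 -1'
python3 -c "
from h import *
rel(412,-320,7)"
```

```text
clock: 20.92
eef_pos: [412.7, -320.0, 7.5]
tool_rot: [3.141, -0.0, 1.572]
force: [-1.1, 1.4, 12.1]
width: 42.9
t 20.93 tcp [ 412.7 -320.     7.5] rpy [ 3.141 -0.     1.572] F [-1.1  1.4 12.1] w 42.9
 rel [ 0.  -0.7  0.5] [ 0.  -0.   0.1]
```

Contact made. Release and back off.

```bash
python3 -m jog '0 0 -1 0 0 0 -1; 0 0 -1 0 0 0 0.46; 0 0 -1 0 0 0 0.46; 0 0 -1 0 0 0 0.46; 0 0 -40 0 0 0 0.46; 0 0 -90 0 0 0 0.46; 0 0 -140 0 0 0 0.46; 0 0 -140 0 0 0 0.46'
python3 -m jog '60 0 0 0 0 0 0.46; 120 0 0 0 0 0 0.46; 180 0 0 0 0 0 0.46; 240 -10 0 0 0 0 0.46; 300 -20 0 0 0 0 0.46; 300 -20 0 0 0 0 0.46; 300 -20 0 0 0 0 0.46'
python3 - <<'E'
from h import *
rel(412,-320,7)
d=grab('top','t4');cv2.imwrite('pics/t4b.png',cv2.resize(cv2.imread('pics/t4.png'),(800,600)))
P=pts(d);w=P[195:320,370:455].reshape(-1,3)
for lo,hi in((350,455),(455,560)):
    m=(w[:,2]>25)&(w[:,2]<55)&(w[:,1]>-395)&(w[:,1]<-260)&(w[:,0]>lo)&(w[:,0]<hi); q=w[m]; h=np.percentile(q[:,2],75); print(np.round([q.min(0),q.max(0)],1),h)
    t=q[np.abs(q[:,2]-h)<4]; c=np.c_[t[:,:2],np.ones(len(t))]; print('tilt',np.linalg.lstsq(c,t[:,2],rcond=None)[0][:2])
print(np.round(d['extrinsics'][0,0],3))
# movement check vs. start
a=load('top0')['image'].astype(int);b=d['image'].astype(int)
E
```

```text
clock: 21.92
eef_pos: [414.6, -321.7, 149.8]
tool_rot: [3.135, 0.005, 1.572]
force: [0.2, 0.2, -0.8]
width: 62.4
clock: 22.8
eef_pos: [391.9, -20.1, 145.8]
tool_rot: [-3.141, 0.001, 1.573]
force: [0.3, 1.1, -0.3]
width: 62.6
t 22.8 tcp [391.9 -20.1 145.8] rpy [-3.141e+00  1.000e-03  1.573e+00] F [ 0.3  1.1 -0.3] w 62.6
 rel [-299.9   19.4  139. ] [-0.   0.   0.1]
[[ 392.4 -335.8   25. ]
 [ 431.  -298.    43.6]] 39.96325959097172
tilt [-0.01426894  0.01228997]
[[ 479.7 -336.1   25. ]
 [ 516.9 -296.8   49.4]] 43.92912966440866
tilt [0.01115513 0.0158302 ]
0.004
```

View pics/t4b.png

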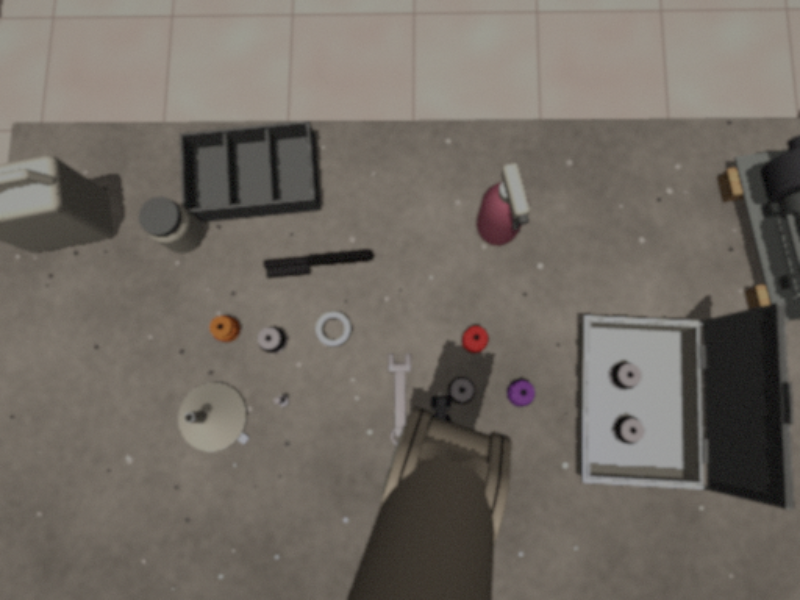

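Both soft mounts stand level in the tub at (627,374) and (629,430). The firm ones at (271,339) and (461,389) and all bystanders are where they were. The gripper is clear of everything, so I hand it in.

```bash
python3 -c "
from cell import ctrl
print(ctrl.finish_job(), ctrl.read_state()['clock'])"
```

```text
the job is handed in; nothing more can be done
the job is handed in; nothing more can be done
```

I found the two soft mounts by pressing all four, and both now stand upright in the tub. The job is handed in at about 23 s of the 69 s, with no verdict reported.

| Mount, position at the start (x, y in mm) | Height | Push-back | Condition | Where it is now |
|---|---|---|---|---|
| (554, 255) | 37 mm | 10.6 N at about 3.4 mm | firm | left standing |
| (473, -55) | 41 mm | 9.2 N at about 3 mm | firm | left standing |
| (462, 164) | 37 mm | 3.9 N at about 3.4 mm | soft | in the tub |
| (612, 59) | 41 mm | 4.9 N at about 4 mm | soft | in the tub |

- **Tub:** in the last top view both soft mounts stand at about (412, -320) and (498, -319). Their tops are level to within about 1 degree, at about 40 and 44 mm, which fits their heights plus the tub floor.
- **Everything else:** in that view the firm mounts, the look-alikes and the bystanders looked unmoved. I checked these by eye against the first picture and did not measure them. The gripper was open, at about 146 mm height, touching nothing.
- **Odd readings:** no check failed. TCP readings scattered by 1 to 3 mm while the arm settled. Setting down the second mount gave a brief 12 N on the tub floor, held by the belly, so I eased up 1 mm before opening the gripper.

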